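Nudge a ceramic board square into its jig

ROBOT

A 6-joint arm with a two-finger parallel gripper is mounted at the origin on the work surface. World frame = base frame: x ahead of the robot, y to its left, z up, the work surface at z = 0. Lengths are in m, angles in rad, forces in N, time in s.
With the tool pointing down it reaches from about 0.4 to 0.825 m from the base axis. Payload 7 kg.
Tool frame: the origin (TCP) lies between the finger pads; the fingertips stand 8 mm ahead of it and the grasp point (between the pads) lies 11 mm behind it (arm.finger_overhang is the distance from the TCP to the fingertips, in m); z points along the fingers, y is the line along which they close (so a half turn about z gives the same grasp; the last joint's range is limited). The gripper opens to 88 mm and grips with 3 to 60 N. Pads are 19 mm wide; open, the fingers measure 130 mm over their backs; the gripper's body (78 mm by 193 mm) begins 47 mm behind the grasp point.
Start: joints at [1.539, 0.359, 0.012, 0, -1.224, -0.288], TCP at [0.212, 0.641, 0.2] pointing down, gripper open.
Joint ranges: [-3.07, 3.07], [-1.43, 2.12], [-1.02, 1.25], [-3.03, 1.67], [-3.05, -0], [-3.03, 3.03]. Speed limits (rad/s): [2.39, 2.39, 3.01, 3.14, 3.14, 3.14].

INTERFACE

Orientations are given as [roll, pitch, yaw] about the fixed x, y, z axes, in that order (R = Rz(yaw) Ry(pitch) Rx(roll)).
In Python, from station import arm gives the robot as it stands.
- The arm moves only by the tool move_arm, never from a script. Its argument "rows" is text: rows parted by semicolons, each of 7 numbers parted by spaces: the turn, a rotation vector about the tool's x, y, z in degrees, then the shift along the tool's x, y, z in m, then the finger opening in m, from 0 to 0.0876. A call has 1 to 8 rows; each row shifts and turns the commanded pose from where the row before left it, along the tool's axes as they then stand; what a row does not reach is not made up. A row lasts 1/8 s, in which the tool goes at most 62.5 mm and 10.7 degrees, less where a joint would pass 70% of its speed; a pose out of reach is approached as far as the arm can. A call is refused whole if a number of a shift passes 0.0625 or a number of a turn 10.7, either way. A call with a gripper value outside its range is refused whole. The fingers move at their own pace and stop on an object; "squeeze" is the grip in N (left out, the last holds). Time passes only in rows, so rows that do not move let the fingers close. It gives the time, the measured TCP pose, the force, the opening and the grip force at its end, in the units of the state.
- arm.get_state(): the state, without advancing time (a new reading comes with each control period).
- arm.grab_frame(name): name is "side" or "top" or "wrist"; returns (picture, depth): 384x512x3 uint8, blue, green, red; 384x512 float32, m along the optical axis (not along the pixel's ray), 0 where there is no reading.
- arm.camera_model(name): a dict with "mtx" (3x3 intrinsics, pixels), "camera_from_world" (4x4, takes a point from world to camera coordinates); the wrist camera has in their place "mount" (4x4, takes a point from camera to tool coordinates, whose origin is the TCP and whose axes are the flange's). Camera axes: x right, y down, z forward; pixel columns grow to the right and rows downward; lengths in m; the calibration is good to about 2 mm. A picture is of the moment at which its call begins: read the wrist's pose just before it. camera_model takes no time and is no camera call.
- arm.job_done(): hands the job in; it is judged then, once.
The state is a dict: "t": time; "q": joint angles; "qd": joint speeds; "joint_efforts": joint torques, N m; "eef_pos": TCP position; "ee_rot": TCP orientation; "force": force on the tool from outside, world axes, zero at the start; "moment": the same for the moment, N m; "width": finger opening in m; "gripper_force": force on a finger pad.
Only numpy, scipy, OpenCV 4.12 (cv2) and the standard library are available. Lean on these libraries where they do the work, as an engineer would, in place of code of your own. Each camera call takes 0.05 s, during which the arm holds its last target. There are 200 camera calls.

TASK

Take the pusher out of its stand and use it, not your fingers, to slide the ceramic circuit board flat along the jig: first square against the long stop, then along that stop against the short one, so that it ends touching both. Each time it meets a stop keep a light, steady push of 4 to 5 N on it for about a second to be sure it is home, but gently: the ceramic cracks at 8 N. Then put the pusher back upright in its stand, fully down, and leave everything else where it is.

Things in the scene. Friction and masses are not known exactly. Their poses are not given: they have to be found in the camera images.
- jig: fixed aluminium bed plate, 200 x 160 mm and 12 mm thick, lying on the table and turned by up to 0.4 rad. Origin: centre of its underside; z up, x along its 200 mm side. Its flat top, the bed, is 12 mm above the table. Two steel stop bars stand on it along its +x and +y sides
- corner (a point): the point on the bed where the lines of the two stop faces meet (jig frame 80, 60, 12 mm); axes parallel to the jig's. Long stop's face: the plane y = 0 here; short stop's face: the plane x = 0 here. The board belongs at negative x and y
- long_stop: steel bar on the bed, 104 mm long (jig x) x 14 x 10 mm high; origin at bed height at the middle of its face, the face looking along jig -y. It begins 8 mm short of the corner. A turned board meets it with one end first and jams there under a push at mid edge: then push nearer the end that lags
- short_stop: steel bar on the bed, 72 mm long (jig y) x 14 x 10 mm high; origin at bed height at the middle of its face, the face looking along jig -x. It begins 8 mm short of the corner
- board: loose flat circuit board, white ceramic back, green face, small parts up to 15 mm high; 100 (x) x 70 (y) mm, edge 6 mm thick, about 70 g, on the bed 5 to 50 mm from the stops, turned up to 0.2 rad. Origin: centre of its underside. Its +y edge goes to the long stop, +x to the short. Slides under 1.5 N; cracks above 8 N from the pusher; push home with 4 to 5 N. Rigid: go slowly, by feel
- board_home (a point): the board's lower corner at its +x, +y (50, 35 mm from its centre): ends in the jig's corner
- board_rear (a point): the board's lower corner at its -x, +y
- board_side (a point): the board's lower corner at its +x, -y
- pusher: loose hand tool, 100 mm long, about 60 g, upright in the stand: a round white shank 8 mm across from the tip up to 35 mm, then a black square handle 22 x 22 mm from 35 to 100 mm. Origin: the centre of the tip; z up to the handle; x and y square to the handle's flats. Push with the side of the shank, tip just above the bed
- pusher_grip (a point): the point on the handle's axis 70 mm above the tip, where it is well held from above
- stand: fixed grey block 60 x 60 x 40 mm with a 14 mm round hole right through at its middle, left or right of the jig; origin: centre of its underside. The pusher's shank hangs in the hole and its handle rests on the block's top, so its tip is then 5 mm above the table; the handle's flats are parallel to the block's sides
- stand_hole0 (a point): centre of the mouth of the stand's hole, at the block's top, 40 mm above the table
- reel: loose solder reel 60 mm across, 40 mm high, standing on its flange; leave alone
- wool_pot: loose small brass cup, 48 mm across, 30 mm high, beyond the stand; leave alone
- tweezers: loose steel tweezers, 120 x 16 x 10 mm, lying beside the jig; leave alone
- module: loose small electronic module, 36 x 22 x 8 mm, beside the jig; leave alone
- flux: loose flux jar, 40 mm across, 35 mm high, beyond the reel; leave alone
There are look-alikes about, which are no part of the job. What is shaped like the stand but blue is not meant.

How it is judged:
On the way, in this order (a step that is already met when the one before it is completed fails the run):
1. the pusher has been lifted clear of its stand (height (world z) of pusher above 0.045 m and contact force between the fingers and pusher above 0.5 N), for 0.1 s.
2. the board has been pressed square against the long stop with the pusher (y of each of board_home, board_rear in the frame of corner above -0.0015 m and z of board in the frame of corner below 0.0015 m and angle between board's own z axis and vertical below 0.03 rad and contact force between board and long_stop above 1.5 N and contact force between pusher and board above 2 N), for 0.5 s.
3. the board, still along the long stop, has been pressed against the short stop with the pusher (y of each of board_home, board_rear in the frame of corner above -0.0015 m and x of each of board_home, board_side in the frame of corner above -0.0015 m and z of board in the frame of corner below 0.0015 m and angle between board's own z axis and vertical below 0.03 rad and contact force between board and short_stop above 1.5 N and contact force between pusher and board above 2 N), for 0.5 s.
At the end, for the whole second after the job is handed in: Board flat on the bed, both ends of its +y edge within 1.5 mm of the long stop and of its +x edge within 1.5 mm of the short stop; pusher upright in the stand, tip within 5 mm of the hole axis and under 8 mm above the table, released; both at rest (y of each of board_home, board_rear in the frame of corner above -0.0015 m and x of each of board_home, board_side in the frame of corner above -0.0015 m and z of board in the frame of corner below 0.0015 m and angle between board's own z axis and vertical below 0.03 rad and horizontal distance between pusher and stand_hole0 below 0.005 m and height (world z) of pusher below 0.008 m and angle between pusher's own z axis and vertical below 0.06 rad and linear speed of each of pusher, board below 0.01 m/s); the robot touches nothing.
It fails at once if the pusher presses the board with more than 8 N (contact force between pusher and board above 8 N).
It fails at once if the fingers or the arm touch the board (contact force between any of the fingers, the arm and board above 0.3 N).
It fails at once if the board is lifted or tipped off the bed (z of board in the frame of corner above 0.008 m or angle between board's own z axis and vertical above 0.15 rad).
It fails at once if another object on the table is disturbed (moved over 15 mm) (distance of any of reel, wool_pot, tweezers, module, flux from where it was at the start of the episode above 0.015 m).
It also fails if it takes over 72 s, if anything falls off the work surface, if the arm or the gripper's body presses on something with over 40 N, if the wrist force passes 120 N, or if a joint passes its speed limit or range.

## Working session

There is one attempt and no reset: what is moved stays moved. The work goes in short steps, Python scripts to look and compute and a tool call to move; the robot and the scene stay as the last step left them, time stands still between calls to the robot, and variables do not carry over. Pictures are saved under pics/ and viewed, at most 10 in all, crops included, and the job is handed in when it is done.

Besides the shell and the picture viewer there is one more tool, called after "Call:" as a command line: name --argument value ..., lists and objects as JSON in quotes. move_arm: Moves the arm, as the interface text tells. Its arguments: {"type":"object","properties":{"rows":{"type":"string"},"squeeze":{"type":"number"}},"required":["rows"]}

```bash
ls; mkdir -p pics; python3 - <<'E'
from station import arm
import cv2,numpy as np
for n in("top","side"):
    p,d=arm.grab_frame(n); cv2.imwrite(f"pics/{n}0.png",p); np.savez(f"{n}0.npz",p=p,d=d)
    m=arm.camera_model(n); print(n,m["mtx"].tolist(),np.round(m["camera_from_world"],4).tolist())
s=arm.get_state(); print(s)
E
```

```text
pics
top [[359.8620150897269, 0.0, 254.66176771136347], [0.0, 359.8620150897269, 194.05687374694898], [0.0, 0.0, 1.0]] [[-0.0123, -0.9998, -0.0144, 0.0014], [-0.9966, 0.0134, -0.081, 0.6081], [0.0812, 0.0134, -0.9966, 0.8038], [0.0, 0.0, 0.0, 1.0]]
side [[397.633926319786, 0.0, 253.70200848087293], [0.0, 397.633926319786, 198.97778792905433], [0.0, 0.0, 1.0]] [[0.9121, -0.4094, -0.0208, -0.5252], [-0.2989, -0.6294, -0.7173, 0.1986], [0.2806, 0.6605, -0.6964, 0.8154], [0.0, 0.0, 0.0, 1.0]]
{'t': 0.1, 'q': array([ 1.53910740e+00,  3.59297923e-01,  1.11590063e-02, -2.74560675e-04,
       -1.22408586e+00, -2.88099104e-01]), 'qd': array([ 0.00059828, -0.00108689,  0.00262133,  0.00145352, -0.00095773,
        0.00108888]), 'joint_efforts': array([-1.31723857e-03, -5.84161162e+01,  2.93752581e+01,  7.01555282e+00,
        1.02000209e-02, -5.51321727e-05]), 'eef_pos': array([0.21208992, 0.64032713, 0.19933745]), 'ee_rot': array([ 3.14014973e+00, -1.58417533e-04, -3.19881394e-01]), 'force': array([ 1.02799012, -0.66098693,  0.28354974]), 'moment': array([-0.02458998,  0.02931982, -0.03193319]), 'gripper_force': 0.0, 'width': 0.08738931881625239}
```

View pics/top0.png

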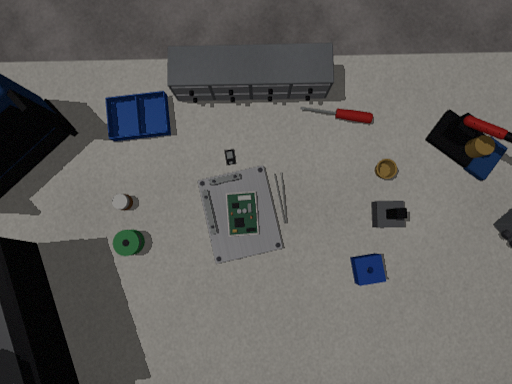

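View pics/side0.png

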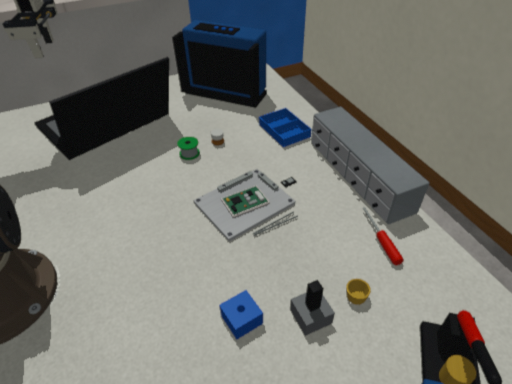

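Top view: the candidates for the stand are the grey block at (392,213) with the black handle in it, the blue block at (369,270) and a grey thing at the edge (508,226). The grey one at (392,213) fits, because it is grey, holds the pusher and has the brass cup at (387,170) beyond it. The jig is at (241,215), with the long stop on its left (211,212) and the short stop at the top (226,180).

```bash
cat >h.py <<'E'
import cv2,numpy as np
from station import arm
from scipy.spatial.transform import Rotation as R
def world(n,uv,z):
    m=arm.camera_model(n);K=m["mtx"];T=np.linalg.inv(m["camera_from_world"])
    return ray(K,T,uv,z)
def ray(K,T,uv,z):
    uv=np.atleast_2d(uv).astype(float); r=np.c_[uv,np.ones(len(uv))]@np.linalg.inv(K).T@T[:3,:3].T
    o=T[:3,3]; return o+r*((z-o[2])/r[:,2])[:,None]
def tcp(s):
    T=np.eye(4);T[:3,:3]=R.from_euler("xyz",s["ee_rot"]).as_matrix();T[:3,3]=s["eef_pos"];return T
E
python3 - <<'E'
from h import *
t=np.load("top0.npz");p=t["p"]
a=cv2.resize(p[185:295,335:512],None,fx=4,fy=4,interpolation=cv2.INTER_CUBIC)
b=cv2.resize(p[140:270,190:300],None,fx=4,fy=4,interpolation=cv2.INTER_CUBIC)
c=np.zeros((a.shape[0]+0,0,3),np.uint8)
h=max(a.shape[0],b.shape[0]);a=a[:, :350]
o=np.zeros((h,a.shape[1]+b.shape[1],3),np.uint8);o[:a.shape[0],:a.shape[1]]=a;o[:b.shape[0],a.shape[1]:]=b
cv2.imwrite("pics/crop.png",cv2.convertScaleAbs(o,alpha=1.6))
print("stand top~",world("top",[[392,214]],.04),"handle top",world("top",[[398,213]],.105))
print("jig corners",world("top",[[200,182],[264,168],[283,247],[218,262]],.012))
print("board",world("top",[[242,214]],.018), "tw",world("top",[[281,173],[287,222]],.0),"reel,flux,pot,module",world("top",[[128,243],[123,202],[387,170],[230,157]],.03))
print(arm.camera_model("wrist"))
E
```

```text
stand top~ [[ 0.55792976 -0.31335223  0.04      ]] handle top [[ 0.55845263 -0.30199293  0.105     ]]
jig corners [[ 0.63924386  0.12178699  0.012     ]
 [ 0.67025356 -0.0289833   0.012     ]
 [ 0.48566727 -0.07016349  0.012     ]
 [ 0.45308002  0.08018024  0.012     ]]
board [[0.56275555 0.02347865 0.018     ]] tw [[ 0.65951203 -0.06941753  0.        ]
 [ 0.54308929 -0.0814066   0.        ]] reel,flux,pot,module [[ 0.49985628  0.28287024  0.03      ]
 [ 0.59340598  0.29593853  0.03      ]
 [ 0.65877671 -0.30995287  0.03      ]
 [ 0.69424388  0.04937311  0.03      ]]
{'mtx': array([[327.80681213,   0.        , 254.52865767],
       [  0.        , 327.80681213, 190.37773524],
       [  0.        ,   0.        ,   1.        ]]), 'mount': array([[ 1.06326621e-03, -9.64431921e-01, -2.64329225e-01,
         6.91712942e-02],
       [ 9.99999395e-01,  9.51117815e-04,  5.52255174e-04,
        -9.05185424e-04],
       [-2.81204284e-04, -2.64329652e-01,  9.64432349e-01,
        -1.85644024e-01],
       [ 0.00000000e+00,  0.00000000e+00,  0.00000000e+00,
         1.00000000e+00]])}
```

View pics/crop.png

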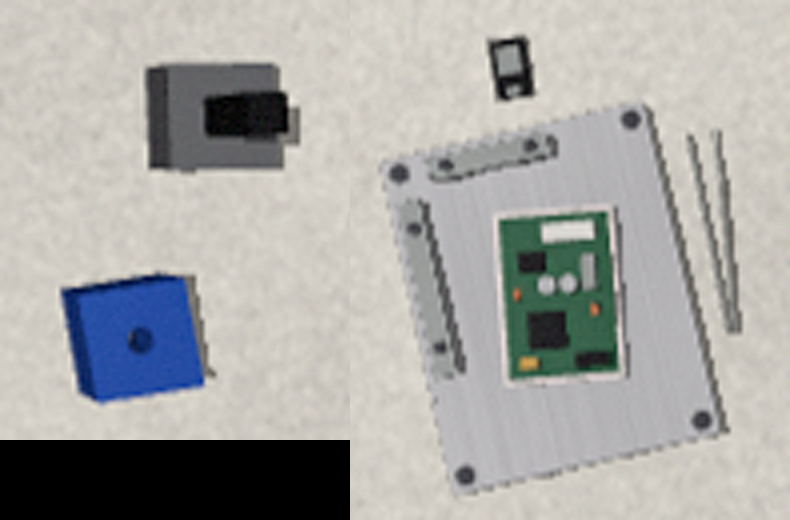

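Confirmed: the grey block with the black handle in it is the stand. The board's edges are clear, and both stops are on the jig. Next I'll look closer with the wrist camera.

Call:
move_arm --rows "0 0 0 0.038 0.0334 0 0.0876;0 0 0 0.038 0.0334 0 0.0876;0 0 0 0.038 0.0334 0 0.0876;0 0 0 0.038 0.0334 0 0.0876;0 0 0 0.038 0.0334 0 0.0876;0 0 0 0.038 0.0334 0 0.0876;0 0 0 0.038 0.0334 0 0.0876;0 0 0 0.038 0.0334 0 0.0876"

```text
t: 1.1
eef_pos: [0.4172, 0.2899, 0.2001]
ee_rot: [3.142, 0.0, -0.32]
force: [1.6, -0.2, 0.2]
width: 0.0876
gripper_force: 0.0
```

Call:
move_arm --rows "0 0 0 0.038 0.0334 0 0.0876;0 0 0 0.038 0.0334 0 0.0876;0 0 0 0.038 0.0334 0 0.0876;0 0 0 0.038 0.0334 0.02 0.0876;0 0 0 0.038 0.0334 0.02 0.0876;0 0 -9.15 0.038 0.0334 0.02 0.0876;0 0 -9.15 0 0 0.01 0.0876;0 0 0 0 0 0 0.0876"

```text
t: 2.1
eef_pos: [0.5694, 0.0287, 0.1288]
ee_rot: [3.141, 0.003, -0.003]
force: [0.3, 0.1, 0.6]
width: 0.0876
gripper_force: 0.0
```

```bash
python3 - <<'E'
from h import *
s=arm.get_state();p,d=arm.grab_frame("wrist");m=arm.camera_model("wrist")
T=tcp(s)@m["mount"];np.savez("w1.npz",p=p,d=d,T=T,K=m["mtx"])
cv2.imwrite("pics/w1.png",cv2.resize(p,(800,600),interpolation=cv2.INTER_CUBIC));print(s["eef_pos"],s["ee_rot"],s["t"],s["q"],s["force"])
E
```

```text
[0.56943651 0.02869695 0.12880515] [ 3.14074974e+00  2.77229790e-03 -3.00754260e-03] 2.1 [ 3.93221144e-01  2.46895481e-01 -3.19734216e-01 -3.45850879e-04
 -1.00704948e+00  1.17475404e+00] [0.29287264 0.07769018 0.55228997]
```

View pics/w1.png

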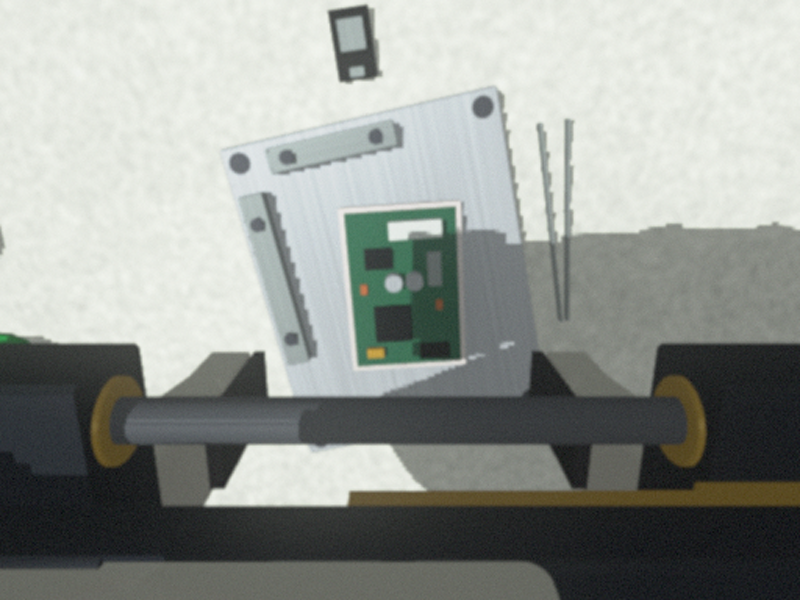

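Wrist view: jig corners are at (222,149) and (497,87), the long stop's face runs (268,195)-(314,355), and the board corners are at about (338,210), (463,202), (464,360) and (355,370), in the 800-px picture.

```bash
python3 - <<'E'
from h import *
w=np.load("w1.npz");K,T,p=w["K"],w["T"],w["p"];S=1/1.5625
f=lambda uv,z:ray(K,T,(np.array(uv)+.5)*S-.5,z)
J=f([[222,149],[497,87]],.012);print("jig top corners",J.round(4).tolist())
b=f([[338,210],[463,202],[464,360],[355,370]],.018);print("board",b.round(4).tolist())
ang=lambda a,b:np.arctan2(*(b-a)[1::-1])
yx=ang(J[1],J[0])-np.pi/2;print("jig yaw",yx, "len",np.linalg.norm(J[1]-J[0]))
L=f([[268,195],[314,355]],.022);print("long top edge",L.round(4).tolist(),ang(L[1],L[0]))
Sh=f([[276,174],[402,147]],.022);print("short",Sh.round(4).tolist(),ang(Sh[1],Sh[0])-np.pi/2)
print("board yaws",ang(b[3],b[0]),ang(b[2],b[1]),ang(b[1],b[0])-np.pi/2)
# refined from top view jig corners
c=world("top",[[200,182],[264,168],[283,247],[218,262]],.012)
print("top yaw",ang(c[3],c[0]),ang(c[2],c[1]),ang(c[1],c[0])-np.pi/2)
# edge refinement: board bright rim -> green mask rect
hsv=cv2.cvtColor(p,cv2.COLOR_BGR2HSV)
m=((hsv[...,0]>50)&(hsv[...,0]<90)&(hsv[...,1]>80)).astype(np.uint8);m[:120]=0;m[240:]=0;m[:,:200]=0;m[:,310:]=0
q=np.argwhere(m)[:,::-1]; g=f((q+.5)/S-.5,.018)[:,:2]
r=cv2.minAreaRect((g*1000).astype(np.float32));print("green rect mm",r)
Rz=lambda a:np.array([[np.cos(a),-np.sin(a)],[np.sin(a),np.cos(a)]])
for a in(yx,):
  C=J[0,:2]-Rz(a)@[.1,.08]; K0=C+Rz(a)@[.08,.06]; print("jig centre",C,"corner",K0)
  for n,P in(("board",b),("long",L),("short",Sh)): print(n,((P[:,:2]-K0)@Rz(a)).round(4).tolist())
E
```

```text
jig top corners [[0.6434, 0.1295, 0.012], [0.6758, -0.0247, 0.012]]
board [[0.6096, 0.0642, 0.018], [0.614, -0.0073, 0.018], [0.5172, -0.011, 0.018], [0.5106, 0.0569, 0.018]]
jig yaw 0.2073346024180447 len 0.15757902289900336
long top edge [[0.6185, 0.1027, 0.022], [0.5223, 0.0813, 0.022]] 0.21901849300354992
short [[0.6299, 0.0975, 0.022], [0.6441, 0.0276, 0.022]] 0.20092382697687317
board yaws 0.0738796781072763 0.03835676386382414 0.0611605094318155
top yaw 0.21988181428268258 0.2195000507690363 0.20284642385249496
green rect mm ((562.6880493164062, 26.156356811523438), (92.10420989990234, 61.95779037475586), 3.641284227371216)
jig centre [0.56201011 0.03059013] corner [0.62794562 0.1057733 ]
board [[-0.0265, -0.0369], [-0.0369, -0.1078], [-0.1324, -0.0915], [-0.1249, -0.0237]]
long [[-0.0099, -0.001], [-0.1084, -0.0022]]
short [[0.0002, -0.0085], [-0.0003, -0.0799]]
```

Call:
move_arm --rows "0 0 0 -0.01 0.057 -0.03 0.0876;0 0 0 -0.012 0.0565 0 0.0876;0 0 0 -0.012 0.0565 0 0.0876;0 0 0 -0.012 0.0565 0 0.0876;0 0 0 -0.012 0.0565 0 0.0876;0 0 0 -0.012 0.0565 0 0.0876;0 0 0 0 0 0 0.0876;0 0 0 0 0 0 0.0876"

```text
t: 3.15
eef_pos: [0.5008, -0.3071, 0.1595]
ee_rot: [3.141, -0.001, -0.003]
force: [-0.3, 0.6, 0.2]
width: 0.0873
gripper_force: 0.0
```

```bash
python3 - <<'E'
from h import *
s=arm.get_state();p,d=arm.grab_frame("wrist");m=arm.camera_model("wrist")
T=tcp(s)@m["mount"];np.savez("w2.npz",p=p,d=d,T=T,K=m["mtx"])
cv2.imwrite("pics/w2.png",cv2.resize(p[:230,140:400],None,fx=3,fy=2.6,interpolation=cv2.INTER_CUBIC));print(s["eef_pos"],s["ee_rot"],s["t"],s["force"])
# handle-top points from depth
v,u=np.mgrid[:384,:512];z=d
P=np.stack([(u-m["mtx"][0,2])/m["mtx"][0,0]*z,(v-m["mtx"][1,2])/m["mtx"][1,1]*z,z],-1)@T[:3,:3].T+T[:3,3]
for lo,hi,n in((.098,.112,"handle top"),(.035,.045,"stand top")):
    k=(z>0)&(P[...,2]>lo)&(P[...,2]<hi)&(np.hypot(P[...,0]-.555,P[...,1]+.308)<.06)
    q=P[k];print(n,k.sum(),np.median(q,0) if k.sum() else"",cv2.minAreaRect((q[:,:2]*1000).astype(np.float32)) if k.sum() else "")
    q=np.argwhere(k)[:,::-1]; print(cv2.minAreaRect(q.astype(np.float32)) if k.sum() else "")
E
```

```text
[ 0.50078711 -0.30708484  0.15952004] [ 3.14149374e+00 -8.83324809e-04 -2.54039070e-03] 3.15 [-0.28485097  0.64197952  0.17822018]
handle top 933 [ 0.55698995 -0.30761781  0.10604095] ((556.7213134765625, -307.6145324707031), (21.705528259277344, 21.224824905395508), 89.84062194824219)
((257.0, 120.0), (30.0, 30.0), 90.0)
stand top 3535 [ 0.56127818 -0.30719837  0.04112577] ((556.51171875, -307.4090881347656), (60.076255798339844, 59.494789123535156), 89.88923645019531)
((256.5, 115.5), (67.0, 67.0), 90.0)
```

View pics/w2.png

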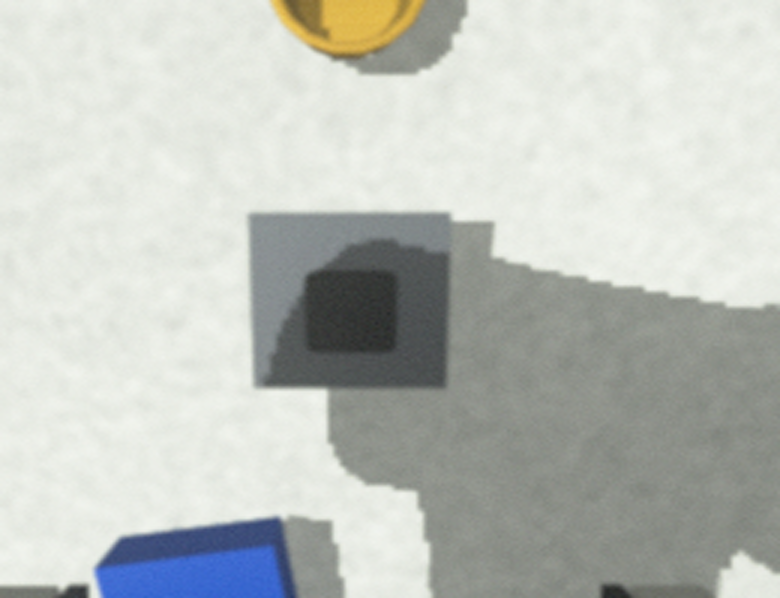

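The crop shows the handle centred in the grey stand at crop (350,311). Depth puts it at (0.5567, -0.3075) and square with the stand. I'll pick it up now.

Call:
move_arm --rows "0 0 0 0.056 0.0004 0 0.0876;0 0 0 0 0 0 0.0876;0 0 0 0 0 0.05 0.0876;0 0 0 0 0 0.0495 0.0876;0 0 0 0 0 0 0.0876;0 0 0 0 0 0 0.015;0 0 0 0 0 0 0.015;0 0 0 0 0 0 0.015" --squeeze 60

```text
t: 4.2
eef_pos: [0.5575, -0.3081, 0.0613]
ee_rot: [3.141, -0.003, -0.0]
force: [0.2, 0.2, -0.1]
width: 0.0634
gripper_force: 0.0
```

Call:
move_arm --rows "0 0 0 0 0 0 0.015;0 0 0 0 0 0 0.015;0 0 0 0 0 0 0.015"

```text
t: 4.58
eef_pos: [0.5565, -0.308, 0.0595]
ee_rot: [3.142, 0.0, -0.001]
force: [0.3, -0.2, -0.4]
width: 0.0328
gripper_force: 0.0
```

```bash
cat > dep.py <<'E'
from h import *
import sys
f=sys.argv[1];w=np.load(f);K,T,d=w["K"],w["T"],w["d"]
v,u=np.mgrid[:384,:512]
P=np.stack([(u-K[0,2])/K[0,0]*d,(v-K[1,2])/K[1,1]*d,d],-1)@T[:3,:3].T+T[:3,3]
E
python3 - w1.npz <<'E'
exec(open('dep.py').read())
a=.212
for a in(.20,.207,.212,.22):
  Rz=np.array([[np.cos(a),-np.sin(a)],[np.sin(a),np.cos(a)]])
  Q=(P[...,:2]-[.628,.1055])@Rz
  ok=(d>0)&(v<215)
  l=ok&(P[...,2]>.0195)&(P[...,2]<.026)&(Q[...,0]>-.125)&(Q[...,0]<-.005)&(Q[...,1]>-.012)&(Q[...,1]<.025)
  s=ok&(P[...,2]>.0195)&(P[...,2]<.026)&(Q[...,1]>-.1)&(Q[...,1]<-.005)&(Q[...,0]>-.012)&(Q[...,0]<.025)
  print(a,l.sum(),s.sum())
  for k in(l,s):
    r=cv2.minAreaRect((Q[k]*1000).astype(np.float32));print([np.round(x,3).tolist() for x in r], np.percentile(Q[k],[1,99],axis=0).round(4).tolist())
hsv=cv2.cvtColor(w["p"],cv2.COLOR_BGR2HSV)
e=P[(d>0)&(v<120)&(np.hypot(P[...,0]-.6,P[...,1]+.0)<.25)&(P[...,2]<.03)];h,b=np.histogram(e[:,2],bins=np.arange(-.006,.03,.001));print(dict(zip(b.round(3).tolist(),h.tolist())))
E
```

```text
0.2 1484 1417
[[-51.397, 8.426], [87.104, 14.563], 0.957] [[-0.0917, 0.001], [-0.0087, 0.0155]]
[[7.957, -41.352], [14.007, 72.269], 0.943] [[0.0009, -0.0768], [0.015, -0.0066]]
0.207 1484 1417
[[-51.336, 8.786], [87.104, 14.563], 0.556] [[-0.0917, 0.0015], [-0.0086, 0.0157]]
[[7.667, -41.407], [14.007, 72.269], 0.542] [[0.0007, -0.0768], [0.0146, -0.0066]]
0.212 1484 1417
[[-51.292, 9.043], [87.104, 14.563], 0.269] [[-0.0917, 0.0019], [-0.0086, 0.0159]]
[[7.46, -41.444], [14.007, 72.269], 0.255] [[0.0006, -0.0769], [0.0143, -0.0066]]
0.22 1484 1417
[[-51.218, 9.453], [14.563, 87.104], 89.811] [[-0.0916, 0.0023], [-0.0085, 0.0163]]
[[7.128, -41.503], [72.269, 14.007], 89.797] [[0.0002, -0.0769], [0.014, -0.0067]]
{-0.006: 0, -0.005: 0, -0.004: 0, -0.003: 1, -0.002: 116, -0.001: 3400, 0.0: 18269, 0.001: 21355, 0.002: 5341, 0.003: 295, 0.004: 101, 0.005: 307, 0.006: 347, 0.007: 162, 0.008: 197, 0.009: 245, 0.01: 163, 0.011: 453, 0.012: 2494, 0.013: 2948, 0.014: 774, 0.015: 50, 0.016: 1, 0.017: 3, 0.018: 3, 0.019: 0, 0.02: 10, 0.021: 104, 0.022: 514, 0.023: 558, 0.024: 157, 0.025: 74, 0.026: 14, 0.027: 1, 0.028: 0}
```

Call:
move_arm --rows "0 0 0 0 0 0 0.015;0 0 0 0 0 0 0.015;0 0 0 0 0 0 0.015;0 0 0 0 0 0 0.015;0 0 0 0 0 0 0.015;0 0 0 0 0 0 0.015"

```text
t: 5.32
eef_pos: [0.5565, -0.3079, 0.0594]
ee_rot: [-3.142, 0.0, -0.0]
force: [0.2, -0.6, -1.3]
width: 0.0215
gripper_force: 59.9
```

Call:
move_arm --rows "0 0 0 0 0 -0.02 0.015;0 0 0 0 0 -0.024 0.015;0 0 0 0 0 -0.02 0.015;0 0 0 0 0 0 0.015"

```text
t: 5.82
eef_pos: [0.5576, -0.3083, 0.1252]
ee_rot: [3.141, -0.003, -0.0]
force: [0.4, -0.4, -0.6]
width: 0.0214
gripper_force: 59.9
```

Call:
move_arm --rows "0 0 0 0.004 -0.03 0 0.015;0 0 0 0.004 -0.056 0 0.015;0 0 0 0.004 -0.056 0 0.015;0 0 0 0.004 -0.056 0 0.015;0 0 -6.2 0.004 -0.056 0 0.015;0 0 -6.2 0.002 -0.028 0 0.015;0 0 0 0 0 0 0.015;0 0 0 0 0 0 0.015"

```text
t: 6.82
eef_pos: [0.5752, -0.0262, 0.1228]
ee_rot: [3.142, 0.001, 0.215]
force: [-0.7, -0.2, -0.6]
width: 0.0213
gripper_force: 59.9
```

```bash
cat >> h.py <<'E'
a=.2165;C0=np.array([.6278,.1078]);RZ=np.array([[np.cos(a),-np.sin(a)],[np.sin(a),np.cos(a)]])
def cf(xy): return (np.asarray(xy)[...,:2]-C0)@RZ
E
python3 - <<'E'
from h import *
s=arm.get_state();print(s["eef_pos"],s["ee_rot"],s["force"],"corner frame mm",cf(s["eef_pos"])*1000)
E
```

```text
[ 0.57517879 -0.02617436  0.122777  ] [3.14156194e+00 1.05933640e-03 2.14970964e-01] [-0.67461164 -0.20256204 -0.64551735] corner frame mm [ -80.17216551 -119.54305953]
```

Call:
move_arm --rows "0 0 0 0.004 0 0.02 0.015;0 0 0 0 0 0.02 0.015;0 0 0 0 0 0.0142 0.015;0 0 0 0 0 0 0.015;0 0 0 0 0 0 0.015;0 0 0 0 0 0 0.015"

```text
t: 7.58
eef_pos: [0.5801, -0.025, 0.07]
ee_rot: [3.142, -0.001, 0.216]
force: [0.3, 0.4, -1.8]
width: 0.0213
gripper_force: 59.9
```

```bash
cat > look.py <<'E'
from h import *
import sys
n=sys.argv[1];s=arm.get_state();p,d=arm.grab_frame("wrist");m=arm.camera_model("wrist")
T=tcp(s)@m["mount"];np.savez(n+".npz",p=p,d=d,T=T,K=m["mtx"])
cv2.imwrite(f"pics/{n}.png",cv2.resize(p,(800,600),interpolation=cv2.INTER_CUBIC))
f=s["force"];print(s["t"],s["eef_pos"],"rot",s["ee_rot"],"cf mm",cf(s["eef_pos"])*1000,"F jig",RZ.T@f[:2],f[2])
hsv=cv2.cvtColor(p,cv2.COLOR_BGR2HSV);k=((hsv[...,0]>45)&(hsv[...,0]<95)&(hsv[...,1]>80)).astype(np.uint8)
cs=[c for c in cv2.findContours(k,cv2.RETR_EXTERNAL,cv2.CHAIN_APPROX_NONE)[0] if cv2.contourArea(c)>300]
for c in cs:
    q=cf(ray(m["mtx"],T,c[:,0,:],.018))*1000;print("green cf mm",cv2.minAreaRect(q.astype(np.float32)))
E
python3 look.py w3
```

```text
7.575 [ 0.58006271 -0.02502536  0.07004255] rot [ 3.14156590e+00 -1.42553031e-03  2.15871773e-01] cf mm [ -75.15544437 -119.47001422] F jig [0.35069447 0.35957635] -1.8224635995083436
green cf mm ((-66.92169952392578, -67.72927856445312), (62.76302719116211, 63.42417907714844), 81.44721221923828)
```

View pics/w3.png

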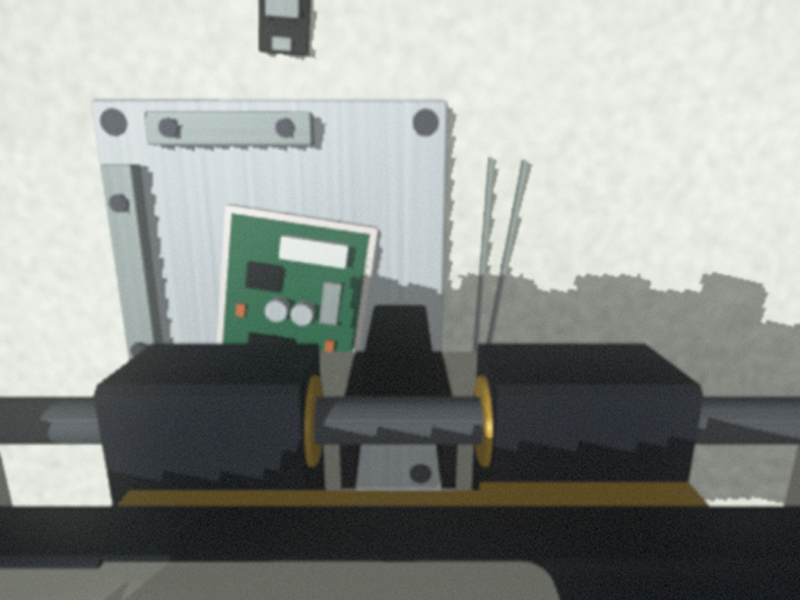

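The shank is right of the board's near edge at about (395,330), and the board's +x end (225-378, 205-230) lags the long stop, as computed. I'll start the slow push.

Call:
move_arm --rows "0 0 0 0 -0.003 0 0.015;0 0 0 0 -0.003 0 0.015;0 0 0 0 -0.003 0 0.015;0 0 0 0 -0.0015 0 0.015;0 0 0 0 -0.0015 0 0.015;0 0 0 0 -0.0015 0 0.015;0 0 0 0 -0.0015 0 0.015;0 0 0 0 -0.0015 0 0.015"

```text
t: 8.62
eef_pos: [0.5759, -0.0089, 0.0692]
ee_rot: [3.142, 0.0, 0.216]
force: [-0.2, 0.4, -1.7]
width: 0.021
gripper_force: 59.9
```

Call:
move_arm --rows "0 0 0 0 -0.0015 0 0.015;0 0 0 0 -0.0015 0 0.015;0 0 0 0 -0.0015 0 0.015;0 0 0 0 -0.0015 0 0.015;0 0 0 0 -0.0015 0 0.015;0 0 0 0 -0.0015 0 0.015;0 0 0 0 -0.0015 0 0.015;0 0 0 0 0 0 0.015"

```text
t: 9.62
eef_pos: [0.5737, 0.0015, 0.0692]
ee_rot: [-3.142, -0.0, 0.216]
force: [0.4, -0.5, -0.4]
width: 0.0217
gripper_force: 59.9
```

```bash
python3 look.py w4; cat > top.py <<'E'
from h import *
import sys
n=sys.argv[1]; s=arm.get_state();p,d=arm.grab_frame("top");cv2.imwrite(f"pics/{n}.png",cv2.resize(p[160:270,190:300],None,fx=5,fy=5,interpolation=cv2.INTER_CUBIC))
E
python3 top.py t4
```

```text
9.625 [0.57369575 0.00148015 0.06923745] rot [-3.14154968e+00 -2.30962179e-05  2.16160172e-01] cf mm [-75.68004664 -92.21556694] F jig [ 0.31250542 -0.54950636] -0.37112203136831745
green cf mm ((-66.90945434570312, -52.9201545715332), (62.5977783203125, 60.88134002685547), 83.36556243896484)
```

View pics/w4.png

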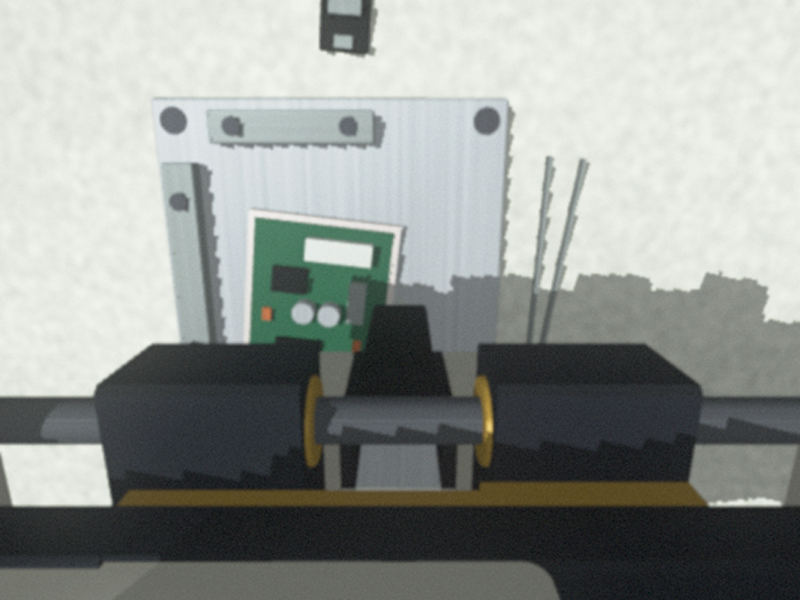

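The board slides (green centre y -67.7 → -52.9 mm) but turns little, and its +x end still lags by about 0.11 rad. I'll back off, shift 12 mm toward the lagging end and push on.

Call:
move_arm --rows "0 0 0 0 0.004 0 0.015;0 0 0 0.006 0 0 0.015;0 0 0 0.006 0 0 0.015;0 0 0 0 -0.0015 0 0.015;0 0 0 0 -0.0015 0 0.015;0 0 0 0 -0.0015 0 0.015;0 0 0 0 -0.0015 0 0.015;0 0 0 0 -0.0015 0 0.015"

```text
t: 10.72
eef_pos: [0.5846, 0.0074, 0.0693]
ee_rot: [3.142, -0.0, 0.216]
force: [-0.1, -0.4, -1.2]
width: 0.0214
gripper_force: 59.9
```

Call:
move_arm --rows "0 0 0 0 -0.0015 0 0.015;0 0 0 0 -0.0015 0 0.015;0 0 0 0 -0.0015 0 0.015;0 0 0 0 -0.001 0 0.015;0 0 0 0 0 0 0.015"

```text
t: 11.35
eef_pos: [0.5835, 0.0128, 0.0692]
ee_rot: [-3.142, 0.0, 0.216]
force: [-0.3, 0.3, 0.3]
width: 0.0217
gripper_force: 59.9
```

```bash
python3 look.py w5
```

```text
11.35 [0.58346681 0.01278756 0.06922645] rot [-3.14155029e+00  1.30443782e-05  2.16115931e-01] cf mm [-63.70811352 -83.27107056] F jig [-0.23184702  0.39384623] 0.26891651467182354
green cf mm ((-61.63140869140625, -43.339298248291016), (62.58924865722656, 45.44916915893555), 87.57994079589844)
```

Call:
move_arm --rows "0 0 0 0 -0.001 0 0.015;0 0 0 0 -0.001 0 0.015;0 0 0 0 -0.001 0 0.015;0 0 0 0 -0.001 0 0.015;0 0 0 0 -0.001 0 0.015;0 0 0 0 -0.001 0 0.015;0 0 0 0 0 0 0.015"

```text
t: 12.28
eef_pos: [0.5822, 0.0187, 0.0692]
ee_rot: [-3.142, -0.0, 0.216]
force: [0.4, -0.4, -1.1]
width: 0.022
gripper_force: 59.9
```

```bash
python3 look.py w6
```

```text
12.275 [0.58220669 0.0186734  0.06924039] rot [-3.14152631e+00 -4.82549546e-05  2.16120334e-01] cf mm [-63.67447158 -77.25194094] F jig [ 0.29744896 -0.48009418] -1.1267694656749756
green cf mm ((-61.27839279174805, -37.28412628173828), (42.161556243896484, 62.63699722290039), 0.03992532193660736)
```

Call:
move_arm --rows "0 0 0 0 -0.0005 0 0.015;0 0 0 0 -0.0005 0 0.015;0 0 0 0 -0.0005 0 0.015;0 0 0 0 0 0 0.015"

```text
t: 12.82
eef_pos: [0.5819, 0.02, 0.0692]
ee_rot: [-3.142, 0.0, 0.216]
force: [0.5, 0.3, -0.3]
width: 0.0216
gripper_force: 59.9
```

Call:
move_arm --rows "0 0 0 0 -0.0005 0 0.015;0 0 0 0 0 0 0.015"

```text
t: 13.08
eef_pos: [0.5818, 0.0205, 0.0692]
ee_rot: [-3.142, 0.0, 0.216]
force: [0.6, -0.3, -1.1]
width: 0.0216
gripper_force: 59.9
```

Call:
move_arm --rows "0 0 0 0 -0.0005 0 0.015;0 0 0 0 0 0 0.015"

```text
t: 13.32
eef_pos: [0.5816, 0.0209, 0.0692]
ee_rot: [3.141, 0.0, 0.216]
force: [-0.0, -0.7, -1.2]
width: 0.0216
gripper_force: 59.9
```

Call:
move_arm --rows "0 0 0 0 -0.0005 0 0.015;0 0 0 0 0 0 0.015"

```text
t: 13.58
eef_pos: [0.5815, 0.0213, 0.0692]
ee_rot: [3.141, 0.0, 0.216]
force: [0.7, -3.2, 0.1]
width: 0.0215
gripper_force: 59.9
```

```bash
python3 look.py w7
```

```text
13.575 [0.58146271 0.02127674 0.0692234 ] rot [3.14132177e+00 3.41277602e-04 2.16068295e-01] cf mm [-63.84185078 -74.54956438] F jig [-0.01677812 -3.27547152] 0.14391631728076304
green cf mm ((-63.05791473388672, -34.684776306152344), (43.87140655517578, 62.502296447753906), 0.03309207782149315)
```

Contact with the long stop, and the board is square. I'll add a little to reach 4-5 N and hold.

Call:
move_arm --rows "0 0 0 0 -0.0002 0 0.015;0 0 0 0 0 0 0.015;0 0 0 0 0 0 0.015"

```text
t: 14.0
eef_pos: [0.5815, 0.0215, 0.0692]
ee_rot: [3.141, 0.0, 0.216]
force: [-0.1, -3.3, -0.7]
width: 0.0219
gripper_force: 60.0
```

Call:
move_arm --rows "0 0 0 0 -0.0001 0 0.015;0 0 0 0 0 0 0.015;0 0 0 0 0 0 0.015"

```text
t: 14.38
eef_pos: [0.5814, 0.0217, 0.0692]
ee_rot: [3.141, 0.0, 0.216]
force: [0.5, -4.1, -0.3]
width: 0.0219
gripper_force: 60.0
```

Call:
move_arm --rows "0 0 0 0 -0.0001 0 0.015;0 0 0 0 0 0 0.015;0 0 0 0 0 0 0.015;0 0 0 0 0 0 0.015"

```text
t: 14.88
eef_pos: [0.5814, 0.0218, 0.0692]
ee_rot: [3.142, 0.0, 0.216]
force: [-0.8, -2.9, 0.3]
width: 0.0217
gripper_force: 60.0
```

Call:
move_arm --rows "0 0 0 0 0 0 0.015;0 0 0 0 0 0 0.015;0 0 0 0 0 0 0.015;0 0 0 0 0 0 0.015;0 0 0 0 0 0 0.015;0 0 0 0 0 0 0.015"

```text
t: 15.62
eef_pos: [0.5815, 0.0219, 0.0692]
ee_rot: [3.142, 0.0, 0.216]
force: [0.1, -4.0, 0.1]
width: 0.0215
gripper_force: 60.0
```

```bash
python3 look.py w8; python3 top.py t8
```

```text
15.625 [0.58145757 0.02187519 0.06923243] rot [3.14156944e+00 6.47714068e-05 2.15998394e-01] cf mm [-63.71831836 -73.96397426] F jig [-0.8153589 -3.9640287] 0.07727995774125218
green cf mm ((-62.92156219482422, -34.720176696777344), (43.87079620361328, 62.655948638916016), 0.0319017730653286)
```

View pics/w8.png

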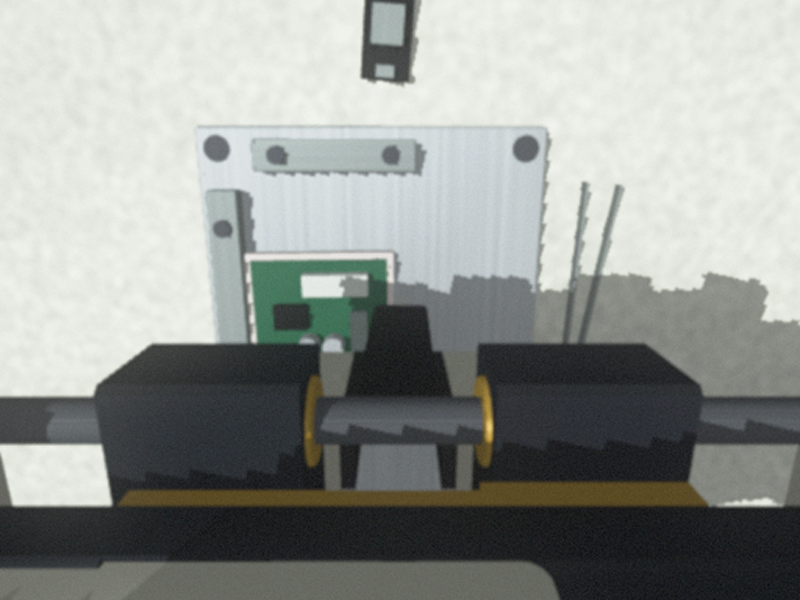

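The board's edge lies along the long stop (its home end is at (246,255), flush). The mean force is a little under 4 N, so I'll add a touch and hold a full second in the asked range.

Call:
move_arm --rows "0 0 0 0 -0.00015 0 0.015;0 0 0 0 0 0 0.015;0 0 0 0 0 0 0.015;0 0 0 0 0 0 0.015"

```text
t: 16.23
eef_pos: [0.5814, 0.022, 0.0692]
ee_rot: [3.142, 0.0, 0.216]
force: [0.5, -5.8, -0.7]
width: 0.0212
gripper_force: 60.0
```

Call:
move_arm --rows "0 0 0 0 0 0 0.015;0 0 0 0 0 0 0.015;0 0 0 0 0 0 0.015;0 0 0 0 0 0 0.015;0 0 0 0 0 0 0.015"

```text
t: 16.85
eef_pos: [0.5814, 0.0219, 0.0692]
ee_rot: [3.141, 0.0, 0.216]
force: [-0.0, -5.5, -1.3]
width: 0.0217
gripper_force: 60.0
```

Call:
move_arm --rows "0 0 0 0 0.003 0 0.015;0 0 0 0 0.023 -0.005 0.015;0 0 10 -0.03 0 0 0.015;0 0 10 -0.028 0.005 0 0.015;0 0 10 -0.028 0.005 0 0.015;0 0 10 0 0 0 0.015;0 0 10 0 0 0 0.015;0 0 10 0 0 0 0.015"

```text
t: 17.85
eef_pos: [0.5023, -0.0162, 0.0746]
ee_rot: [-3.139, -0.0, -0.837]
force: [0.0, -0.1, -0.8]
width: 0.0217
gripper_force: 59.9
```

Call:
move_arm --rows "0 0 10 0 0 0 0.015;0 0 10 0 0 0 0.015;0 0 10 0 0 0 0.015;0 0 0 0 0 0 0.015;0 0 0 0 0 0 0.015"

```text
t: 18.48
eef_pos: [0.5018, -0.0168, 0.0743]
ee_rot: [-3.141, 0.0, -1.351]
force: [-0.4, 0.8, 0.4]
width: 0.0216
gripper_force: 59.9
```

```bash
python3 look.py w9; python3 - <<'E'
from h import *
w=np.load("w8.npz");print("home edge pts cf",cf(ray(w["K"],w["T"],(np.array([[246,254],[395,252]])+.5)/1.5625-.5,.018))*1000)
p,d=arm.grab_frame("top");cv2.imwrite("pics/t9.png",cv2.resize(p[150:280,180:310],(600,600),interpolation=cv2.INTER_CUBIC))
E
```

```text
18.475 [ 0.50184392 -0.01679338  0.07432908] rot [-3.14081374e+00  4.51423728e-04 -1.35087213e+00] cf mm [-149.77989968  -94.62781836] F jig [-0.17403126  0.84074795] 0.36398273967240347
home edge pts cf [[-37.56488073  -1.12585126]
 [-36.57750452 -70.94142484]]
```

Call:
move_arm --rows "0 0 0 -0.03 0 0 0.015;0 0 0 -0.03 0 0.0025 0.015;0 0 0 0 0 0.0025 0.015;0 0 0 0 -0.002 0 0.015;0 0 0 0 -0.002 0 0.015;0 0 0 0 -0.0015 0 0.015;0 0 0 0 -0.0015 0 0.015;0 0 0 0 0 0 0.015"

```text
t: 19.58
eef_pos: [0.4957, 0.0427, 0.0692]
ee_rot: [-3.142, -0.0, -1.355]
force: [-0.1, 0.4, -0.4]
width: 0.0213
gripper_force: 59.9
```

```bash
python3 look.py w10
```

```text
19.575 [0.49566364 0.04274955 0.06921404] rot [-3.14157938e+00 -1.53595412e-05 -1.35506539e+00] cf mm [-143.02533315  -35.14729924] F jig [-0.05203197  0.45511677] -0.4279338787836203
green cf mm ((-86.31413269042969, -39.47386932373047), (92.84586334228516, 54.18687057495117), 0.621164858341217)
```

View pics/w10.png

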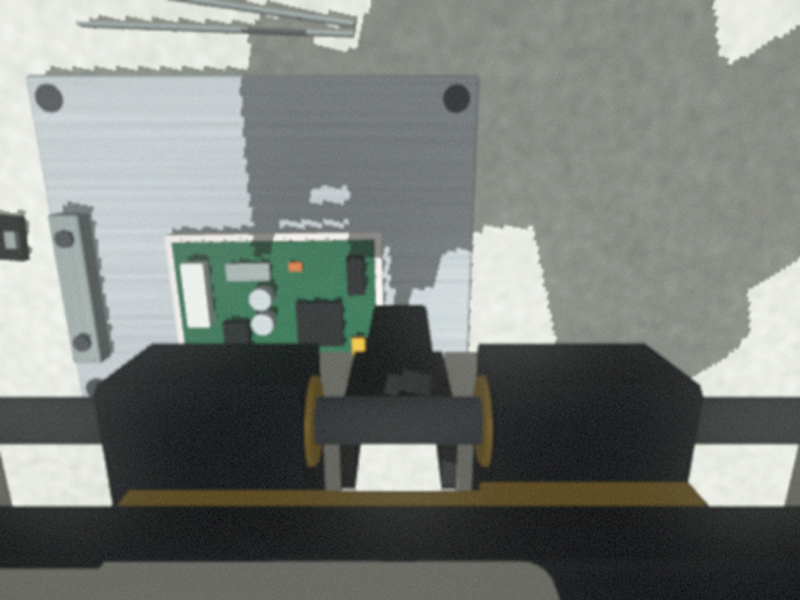

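The board is flat along the long stop side, with the shank just right of its -x edge at about (390,330). The short stop is at left (80,285). I'll slide it along now.

Call:
move_arm --rows "0 0 0 -0.00003 -0.0015 0 0.015;0 0 0 -0.00003 -0.0015 0 0.015;0 0 0 -0.00003 -0.0015 0 0.015;0 0 0 -0.00003 -0.0015 0 0.015;0 0 0 -0.00003 -0.0015 0 0.015;0 0 0 -0.00003 -0.0015 0 0.015;0 0 0 -0.00003 -0.0015 0 0.015;0 0 0 -0.00003 -0.0015 0 0.015"

```text
t: 20.62
eef_pos: [0.5073, 0.0457, 0.0692]
ee_rot: [3.142, -0.0, -1.355]
force: [-0.8, 0.2, -0.8]
width: 0.0213
gripper_force: 59.9
```

```bash
python3 look.py w11
```

```text
20.625 [0.50728465 0.04574593 0.0692027 ] rot [ 3.14156806e+00 -1.84277946e-05 -1.35477566e+00] cf mm [-131.03195387  -34.71720798] F jig [-0.7861612   0.34635774] -0.8276045463538306
green cf mm ((-78.95330047607422, -38.61332702636719), (92.74314880371094, 55.92634201049805), 0.02814258448779583)
```

Call:
move_arm --rows "0 0 0 -0.00003 -0.0015 0 0.015;0 0 0 -0.00003 -0.0015 0 0.015;0 0 0 -0.00003 -0.0015 0 0.015;0 0 0 -0.00003 -0.0015 0 0.015;0 0 0 -0.00003 -0.0015 0 0.015;0 0 0 -0.00003 -0.0015 0 0.015;0 0 0 -0.00003 -0.0015 0 0.015;0 0 0 -0.00003 -0.0015 0 0.015"

```text
t: 21.68
eef_pos: [0.519, 0.0486, 0.0692]
ee_rot: [3.142, -0.0, -1.355]
force: [-0.7, -0.3, -0.1]
width: 0.0214
gripper_force: 59.9
```

Call:
move_arm --rows "0 0 0 -0.00003 -0.0015 0 0.015;0 0 0 -0.00003 -0.0015 0 0.015;0 0 0 -0.00003 -0.0015 0 0.015;0 0 0 -0.00003 -0.0015 0 0.015;0 0 0 -0.00003 -0.001 0 0.015;0 0 0 0 0 0 0.015"

```text
t: 22.42
eef_pos: [0.5258, 0.0502, 0.0692]
ee_rot: [-3.142, -0.0, -1.355]
force: [-0.2, 0.3, -0.4]
width: 0.0214
gripper_force: 59.9
```

```bash
python3 look.py w12
```

```text
22.425 [0.52576378 0.05020645 0.06921003] rot [-3.14153066e+00 -2.17304222e-06 -1.35473865e+00] cf mm [-112.02603943  -34.33037351] F jig [-0.12082078  0.34451352] -0.44766671040610445
green cf mm ((-59.928524017333984, -38.22077941894531), (92.72695922851562, 55.928714752197266), 0.031066441908478737)
```

Call:
move_arm --rows "0 0 0 -0.00002 -0.001 0 0.015;0 0 0 -0.00002 -0.001 0 0.015;0 0 0 -0.00002 -0.001 0 0.015;0 0 0 -0.00002 -0.001 0 0.015;0 0 0 -0.00002 -0.001 0 0.015;0 0 0 -0.00002 -0.001 0 0.015;0 0 0 0 0 0 0.015"

```text
t: 23.35
eef_pos: [0.5316, 0.0516, 0.0692]
ee_rot: [-3.141, 0.0, -1.355]
force: [0.0, 0.6, -0.8]
width: 0.0219
gripper_force: 59.9
```

Call:
move_arm --rows "0 0 0 0 -0.0005 0 0.015;0 0 0 0 -0.0005 0 0.015;0 0 0 0 0 0 0.015"

```text
t: 23.72
eef_pos: [0.5325, 0.0518, 0.0692]
ee_rot: [-3.142, 0.0, -1.355]
force: [0.6, 0.5, -0.6]
width: 0.0216
gripper_force: 59.9
```

Call:
move_arm --rows "0 0 0 0 -0.0005 0 0.015;0 0 0 0 0 0 0.015"

```text
t: 23.98
eef_pos: [0.533, 0.0519, 0.0692]
ee_rot: [3.142, -0.0, -1.355]
force: [0.6, 0.1, -1.4]
width: 0.0219
gripper_force: 59.9
```

Call:
move_arm --rows "0 0 0 0 -0.0005 0 0.015;0 0 0 0 0 0 0.015"

```text
t: 24.22
eef_pos: [0.5335, 0.052, 0.0692]
ee_rot: [-3.142, -0.0, -1.355]
force: [-0.4, 0.0, -0.6]
width: 0.0215
gripper_force: 59.9
```

```bash
python3 look.py w13
```

```text
24.225 [0.53350071 0.05201401 0.06921   ] rot [-3.14157895e+00 -2.24933853e-06 -1.35481194e+00] cf mm [-104.08143357  -34.22700123] F jig [-0.41687514  0.10020752] -0.6449114310296105
green cf mm ((-52.06191635131836, -38.533905029296875), (92.71051025390625, 55.1043701171875), 0.026431148871779442)
```

Call:
move_arm --rows "0 0 0 0 -0.0005 0 0.015;0 0 0 0 0 0 0.015"

```text
t: 24.52
eef_pos: [0.534, 0.0521, 0.0692]
ee_rot: [-3.142, -0.0, -1.355]
force: [-0.4, 0.5, -0.1]
width: 0.0219
gripper_force: 59.9
```

Call:
move_arm --rows "0 0 0 0 -0.0005 0 0.015;0 0 0 0 0 0 0.015"

```text
t: 24.78
eef_pos: [0.5345, 0.0522, 0.0692]
ee_rot: [-3.142, 0.0, -1.355]
force: [-1.3, -0.4, 0.0]
width: 0.0216
gripper_force: 59.9
```

Call:
move_arm --rows "0 0 0 0 -0.0003 0 0.015;0 0 0 0 0 0 0.015"

```text
t: 25.02
eef_pos: [0.5347, 0.0523, 0.0692]
ee_rot: [3.142, -0.0, -1.355]
force: [-0.6, -0.6, -0.5]
width: 0.0219
gripper_force: 59.9
```

Call:
move_arm --rows "0 0 0 0 -0.0003 0 0.015;0 0 0 0 0 0 0.015"

```text
t: 25.28
eef_pos: [0.535, 0.0523, 0.0692]
ee_rot: [-3.142, 0.0, -1.355]
force: [-0.5, -0.3, -0.4]
width: 0.0214
gripper_force: 59.9
```

Call:
move_arm --rows "0 0 0 0 -0.0004 0 0.015;0 0 0 0 0 0 0.015"

```text
t: 25.52
eef_pos: [0.5355, 0.0524, 0.0692]
ee_rot: [-3.142, -0.0, -1.355]
force: [0.2, -1.5, -0.5]
width: 0.0217
gripper_force: 59.9
```

Call:
move_arm --rows "0 0 0 0 -0.0003 0 0.015;0 0 0 0 0 0 0.015"

```text
t: 25.78
eef_pos: [0.5358, 0.0525, 0.0692]
ee_rot: [-3.141, 0.0, -1.355]
force: [-0.7, -0.5, -0.5]
width: 0.0211
gripper_force: 59.9
```

```bash
python3 look.py w14
```

```text
25.775 [0.53578352 0.05253929 0.06924377] rot [-3.14147737e+00  1.41346562e-05 -1.35477308e+00] cf mm [-101.73908106  -34.20436285] F jig [-0.7601583  -0.33016727] -0.4516852386417878
green cf mm ((-49.99522399902344, -38.4981689453125), (93.30640411376953, 55.112979888916016), 0.02957579493522644)
```

Call:
move_arm --rows "0 0 0 0 -0.0003 0 0.015;0 0 0 0 0 0 0.015"

```text
t: 26.08
eef_pos: [0.536, 0.0526, 0.0692]
ee_rot: [3.142, 0.0, -1.355]
force: [-0.5, -0.2, 0.1]
width: 0.0214
gripper_force: 59.9
```

Call:
move_arm --rows "0 0 0 0 -0.0003 0 0.015;0 0 0 0 0 0 0.015"

```text
t: 26.32
eef_pos: [0.5362, 0.0526, 0.0692]
ee_rot: [3.141, -0.0, -1.355]
force: [-0.8, -0.6, 0.8]
width: 0.0215
gripper_force: 59.9
```

Call:
move_arm --rows "0 0 0 0 -0.0003 0 0.015;0 0 0 0 0 0 0.015"

```text
t: 26.58
eef_pos: [0.5363, 0.0526, 0.0691]
ee_rot: [3.141, -0.0, -1.355]
force: [-2.0, -0.4, 0.6]
width: 0.0217
gripper_force: 59.9
```

Call:
move_arm --rows "0 0 0 0 -0.0003 0 0.015;0 0 0 0 0 0 0.015"

```text
t: 26.82
eef_pos: [0.5365, 0.0526, 0.0691]
ee_rot: [3.141, -0.0, -1.355]
force: [-3.0, -0.9, -0.3]
width: 0.0212
gripper_force: 60.0
```

Call:
move_arm --rows "0 0 0 0 -0.0003 0 0.015;0 0 0 0 0 0 0.015;0 0 0 0 0 0 0.015"

```text
t: 27.2
eef_pos: [0.5368, 0.0527, 0.0691]
ee_rot: [3.141, -0.0, -1.355]
force: [-4.1, -1.7, 1.2]
width: 0.0216
gripper_force: 60.0
```

```bash
python3 look.py w15
```

```text
27.2 [0.53677928 0.05266927 0.06909624] rot [ 3.14083886e+00 -9.57117094e-05 -1.35487597e+00] cf mm [-100.73864509  -34.29131221] F jig [-4.38285486 -0.73128947] 1.1553861703176742
green cf mm ((-49.486732482910156, -38.64625549316406), (92.69004821777344, 55.07345962524414), 0.0158269964158535)
```

4.4 N on the short stop; holding.

Call:
move_arm --rows "0 0 0 0 0 0 0.015;0 0 0 0 0 0 0.015;0 0 0 0 0 0 0.015;0 0 0 0 0 0 0.015"

```text
t: 27.75
eef_pos: [0.5369, 0.0527, 0.0691]
ee_rot: [3.141, -0.0, -1.355]
force: [-5.1, -1.0, 0.0]
width: 0.0214
gripper_force: 60.0
```

Call:
move_arm --rows "0 0 0 0 0 0 0.015;0 0 0 0 0 0 0.015;0 0 0 0 0 0 0.015;0 0 0 0 0 0 0.015"

```text
t: 28.25
eef_pos: [0.5369, 0.0527, 0.0691]
ee_rot: [3.141, -0.0, -1.355]
force: [-4.4, -0.7, 1.5]
width: 0.0216
gripper_force: 60.0
```

```bash
python3 look.py w16; python3 - w16.npz <<'E'
exec(open('dep.py').read())
# wrist-depth profile: long-stop gap hidden; measure -y and +x edges of board rim by bright white in image
Q=cf(P)*1000; z=P[...,2]
k=(d>0)&(v<215)&(z>.016)&(z<.02)&(Q[...,0]>-110)&(Q[...,0]<5)&(Q[...,1]>-75)&(Q[...,1]<0)
q=Q[k];print("edge z count",k.sum(),np.percentile(q,[.5,99.5],axis=0))
for lo in(-95,-75,-55,-35,-15):
    m=k&(abs(Q[...,0]-lo)<5);print(lo,np.percentile(Q[m][:,1],1).round(2))
E
python3 - <<'E'
from h import *
p,d=arm.grab_frame("top");cv2.imwrite("pics/t16.png",cv2.resize(p[160:270,190:300],(600,600),interpolation=cv2.INTER_CUBIC))
E
```

```text
28.25 [0.5369425  0.05274302 0.0691316 ] rot [ 3.14114898e+00 -6.24104432e-05 -1.35481346e+00] cf mm [-100.56339603  -34.25434929] F jig [-4.45502188  0.29629961] 1.524889841646863
green cf mm ((-49.68003845214844, -38.179786682128906), (93.21879577636719, 55.90678787231445), 0.022209759801626205)
edge z count 3229 [[-99.28287151 -71.21827216]
 [  0.50049501 -20.54327994]]
-95 -70.56
-75 -70.6
-55 -70.5
-35 -70.46
-15 -70.46
```

```bash
for f in w10 w16; do python3 - $f.npz <<'E'
exec(open('dep.py').read())
Q=cf(P)*1000; z=P[...,2]; ok=(d>0)&(v<215)
for x in(-90,-70,-50,-30):
    c=ok&(abs(Q[...,0]-x)<6)
    e=Q[c&(z>.0085)&(z<.015)&(Q[...,1]<-100)][:,1]; b=Q[c&(z>.0155)&(z<.0205)&(Q[...,1]<-40)][:,1]
    print(x,"bed edge",e.min().round(2),np.percentile(e,1).round(2),"board edge",np.percentile(b,1).round(2),"diff",(np.percentile(b,1)-np.percentile(e,1)).round(2))
s=ok&(z>.0195)&(z<.026)&(Q[...,0]>-5)&(Q[...,0]<25)&(Q[...,1]<-40)&(Q[...,1]>-90)
print("short stop face x",np.percentile(Q[s],[1,50,99],axis=0).round(2).tolist())
E
done
```

```text
-90 bed edge -166.63 -165.73 board edge -70.55 diff 95.17
-70 bed edge -169.24 -168.59 board edge -70.18 diff 98.41
-50 bed edge -169.63 -159.64 board edge -70.05 diff 89.59
-90 bed edge -166.75 -165.85 board edge -70.57 diff 95.28
-70 bed edge -168.66 -168.19 board edge -70.48 diff 97.71
-50 bed edge -160.23 -159.56 board edge -70.48 diff 89.08
-30 bed edge -160.61 -160.34 board edge -70.43 diff 89.91
short stop face x [[-4.65, -79.57], [5.2, -59.83], [13.76, -40.48]]Traceback (most recent call last):
  File "<stdin>", line 6, in <module>
    return _quantile_unchecked(
        a, q, axis, out, overwrite_input, method, keepdims, weights)
    return _ureduce(a,
                    func=_quantile_ureduce_func,
    ...<5 lines>...
                    overwrite_input=overwrite_input,
                    method=method)
    r = func(a, **kwargs)
    result = _quantile(arr,
                       quantiles=q,
    ...<2 lines>...
                       out=out,
                       weights=wgt)
    slices_having_nans = np.isnan(arr[-1, ...])
                                  ~~~^^^^^^^^^
IndexError: index -1 is out of bounds for axis 0 with size 0
```

The board edges are parallel to the jig and haven't shifted between views (the -y edge stays at -70.5 mm). The push held 4.4-5.1 N for over a second. I'll retreat, lift, turn back and carry the pusher to the stand.

Call:
move_arm --rows "0 0 0 0 0.001 0 0.015;0 0 0 0 0.003 0 0.015;0 0 0 0 0.03 0 0.015;0 0 0 0 0 -0.025 0.015;0 0 0 0 0 -0.03 0.015;0 0 -9.7 0 0 0 0.015;0 0 -9.7 0 0 0 0.015;0 0 -9.7 0 0 0 0.015"

```text
t: 29.35
eef_pos: [0.5055, 0.0462, 0.1251]
ee_rot: [-3.138, -0.001, -0.841]
force: [-0.6, -0.9, -1.1]
width: 0.0214
gripper_force: 59.9
```

Call:
move_arm --rows "0 0 -9.7 0 0 0 0.015;0 0 -9.7 0 0 0 0.015;0 0 -9.7 0 0 0 0.015;0 0 -9.7 0 0 0 0.015;0 0 -9.7 0 0 0 0.015;0 0 0 0.013 0.05 0 0.015;0 0 0 0.01 0.05 0 0.015;0 0 0 0.01 0.05 0 0.015"

```text
t: 30.35
eef_pos: [0.5389, -0.1057, 0.1251]
ee_rot: [-3.142, -0.004, 0.001]
force: [1.0, -0.2, -1.1]
width: 0.0217
gripper_force: 59.9
```

Call:
move_arm --rows "0 0 0 0.01 0.05 0 0.015;0 0 0 0.01 0.05 0 0.015;0 0 0 0 0.05 0 0.015;0 0 0 0 0.05 0 0.015;0 0 0 0 0 0 0.015;0 0 0 0 0 0 0.015"

```text
t: 31.1
eef_pos: [0.5574, -0.3048, 0.1243]
ee_rot: [3.141, -0.001, -0.001]
force: [0.2, 1.0, -1.2]
width: 0.0215
gripper_force: 59.9
```

```bash
python3 - <<'E'
from h import *
s=arm.get_state();X=s["eef_pos"];print(s["t"],X,s["ee_rot"])
for n in("side","top"):
    p,d=arm.grab_frame(n);m=arm.camera_model(n);K=m["mtx"];T=np.linalg.inv(m["camera_from_world"]);np.savez(n+"s.npz",p=p,d=d,T=T,K=K)
    v,u=np.mgrid[:384,:512];P=np.stack([(u-K[0,2])/K[0,0]*d,(v-K[1,2])/K[1,1]*d,d],-1)@T[:3,:3].T+T[:3,3]
    if n=="top": tp=p
    k=(d>0)&(np.hypot(P[...,0]-X[0],P[...,1]-X[1])<.02)
    for a in np.arange(.06,.13,.005):
        q=P[k&(P[...,2]>a)&(P[...,2]<a+.005)]
        if len(q): print(n,round(a,3),len(q),q[:,:2].mean(0).round(4),np.ptp(q[:,:2],axis=0).round(4))
    u0=m["camera_from_world"]@np.r_[X[0],X[1],.08,1];print(n,(K@u0[:3]/u0[2])[:2])
p=np.load("sides.npz")["p"]
u0=arm.camera_model("side")["camera_from_world"]@np.r_[X[0],X[1],.08,1];c=(K:=arm.camera_model("side")["mtx"])@u0[:3]/u0[2];c=c.astype(int)
a=cv2.resize(p[max(0,c[1]-60):c[1]+60,c[0]-50:c[0]+50],(500,600),interpolation=cv2.INTER_CUBIC)
b=cv2.resize(tp[170:260,190:280],(300,300),interpolation=cv2.INTER_CUBIC)
o=np.zeros((600,800,3),np.uint8);o[:,:500]=a;o[:300,500:]=b;cv2.imwrite("pics/s17.png",o)
E
```

```text
31.1 [ 0.55737414 -0.3048445   0.12432843] [ 3.14122131e+00 -1.35761067e-03 -1.15988960e-03]
side 0.07 6 [ 0.5567 -0.3075] [0.0062 0.0043]
side 0.075 7 [ 0.5561 -0.3065] [0.0056 0.0065]
side 0.08 8 [ 0.5565 -0.3072] [0.0048 0.0034]
side 0.085 3 [ 0.5568 -0.3075] [0.0039 0.0044]
side 0.09 4 [ 0.5571 -0.3084] [0.0031 0.0018]
side 0.105 14 [ 0.5531 -0.3114] [0.0194 0.0189]
side 0.11 28 [ 0.5529 -0.3109] [0.0187 0.0204]
side 0.115 34 [ 0.5538 -0.3107] [0.0208 0.0203]
side 0.12 23 [ 0.5524 -0.311 ] [0.0207 0.022 ]
side 0.125 22 [ 0.5519 -0.3112] [0.0181 0.0187]
side 0.13 21 [ 0.5489 -0.3081] [0.0081 0.0196]
side [312.8470817  291.62428749]
top [394.87348187 213.82663127]
```

View pics/s17.png

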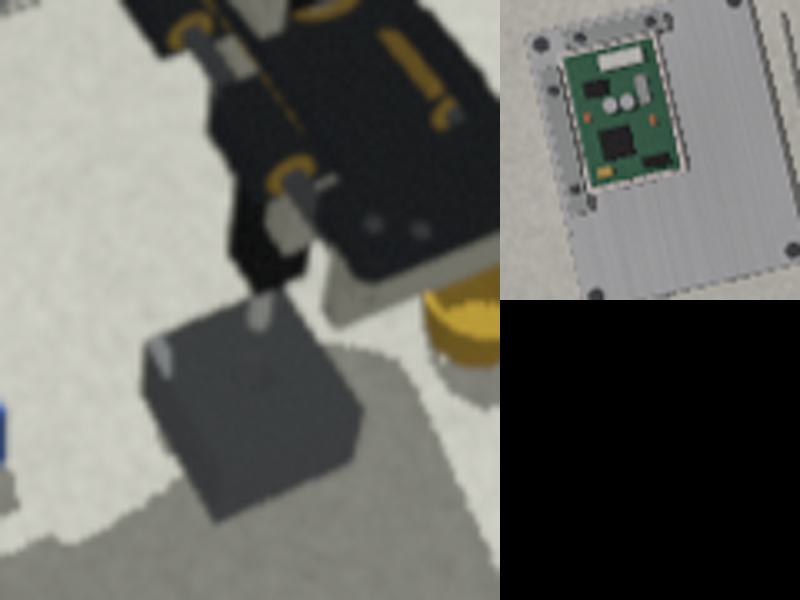

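The board sits flush in the corner (inset at (625,110)), and the shank hangs straight above the hole (crop (252,375)). I'll centre it and insert gently.

Call:
move_arm --rows "0 0 0 -0.0008 0.0022 0 0.015;0 0 0 0 0 0.013 0.015;0 0 0 0 0 0.013 0.015;0 0 0 0 0 0.003 0.015;0 0 0 0 0 0.002 0.015;0 0 0 0 0 0.002 0.015;0 0 0 0 0 0.002 0.015;0 0 0 0 0 0 0.015"

```text
t: 32.2
eef_pos: [0.556, -0.3067, 0.0892]
ee_rot: [3.142, -0.0, -0.0]
force: [-0.0, -0.5, -0.8]
width: 0.0214
gripper_force: 59.9
```

```bash
python3 -c "
from h import *
s=arm.get_state();print(s['eef_pos'],s['force'],s['moment'])"
```

```text
[ 0.55599808 -0.3067247   0.08923459] [-0.02300986 -0.50986477 -0.76241037] [-0.00437454 -0.0032701   0.02974551]
```

The tip is in the hole and the force is free.

Call:
move_arm --rows "0 0 0 0 0 0.005 0.015;0 0 0 0 0 0.005 0.015;0 0 0 0 0 0.005 0.015;0 0 0 0 0 0.005 0.015;0 0 0 0 0 0.004 0.015;0 0 0 0 0 0.002 0.015;0 0 0 0 0 0 0.015"

```text
t: 33.08
eef_pos: [0.556, -0.3067, 0.0631]
ee_rot: [-3.142, 0.0, -0.0]
force: [-0.1, -0.2, -0.3]
width: 0.0217
gripper_force: 59.9
```

Call:
move_arm --rows "0 0 0 0 0 0.001 0.015;0 0 0 0 0 0.001 0.015;0 0 0 0 0 0.001 0.015;0 0 0 0 0 0 0.015"

```text
t: 33.58
eef_pos: [0.556, -0.3067, 0.0601]
ee_rot: [-3.142, 0.0, -0.0]
force: [-0.3, 0.7, -0.3]
width: 0.0216
gripper_force: 59.9
```

Call:
move_arm --rows "0 0 0 0 0 0.0005 0.015;0 0 0 0 0 0.0003 0.015;0 0 0 0 0 0 0.015"

```text
t: 33.95
eef_pos: [0.556, -0.3067, 0.0594]
ee_rot: [-3.142, -0.0, -0.0]
force: [0.5, -0.3, -0.7]
width: 0.0215
gripper_force: 59.9
```

Call:
move_arm --rows "0 0 0 0 0 0 0.022;0 0 0 0 0 0 0.026;0 0 0 0 0 0 0.03;0 0 0 0 0 0 0.04;0 0 0 0 0 0 0.0876;0 0 0 0 0 0 0.0876;0 0 0 0 0 0 0.0876;0 0 0 0 0 0 0.0876"

```text
t: 34.95
eef_pos: [0.556, -0.3067, 0.0594]
ee_rot: [3.142, 0.0, -0.0]
force: [-0.4, 0.2, -0.1]
width: 0.0744
gripper_force: 0.0
```

Call:
move_arm --rows "0 0 0 0 0 0 0.0876;0 0 0 0 0 0 0.0876;0 0 0 0 0 0 0.0876;0 0 0 0 0 0 0.0876;0 0 0 0 0 -0.02 0.0876;0 0 0 0 0 -0.04 0.0876;0 0 0 0 0 -0.05 0.0876;0 0 0 0 0 0 0.0876"

```text
t: 35.95
eef_pos: [0.5586, -0.3077, 0.1744]
ee_rot: [3.139, -0.008, 0.0]
force: [1.3, -1.0, -0.1]
width: 0.0875
gripper_force: 0.0
```

Call:
move_arm --rows "0 0 0 -0.056 0 0 0.0876;0 0 0 0 0 0 0.0876;0 0 0 0 0 0 0.0876"

```text
t: 36.33
eef_pos: [0.5001, -0.3068, 0.1695]
ee_rot: [3.141, -0.001, -0.001]
force: [-0.3, 0.2, 0.6]
width: 0.0876
gripper_force: 0.0
```

```bash
python3 look.py w20; python3 - w20.npz <<'E'
exec(open('dep.py').read())
for lo,hi in((.095,.115),(.035,.045)):
    k=(d>0)&(P[...,2]>lo)&(P[...,2]<hi)&(np.hypot(P[...,0]-.5566,P[...,1]+.3075)<.05)
    q=P[k];print(k.sum(),np.median(q[:,2]),cv2.minAreaRect((q[:,:2]*1000).astype(np.float32)))
t0=np.load("top0.npz")["p"]; p,_=arm.grab_frame("top")
D=cv2.absdiff(p,t0).max(2); D=cv2.medianBlur((D>50).astype(np.uint8),3)
n,_,st,c=cv2.connectedComponentsWithStats(D);print([(st[i][4],c[i].round().tolist()) for i in range(1,n) if st[i][4]>15])
E
```

```text
36.325 [ 0.50008262 -0.30679194  0.16953759] rot [ 3.14139633e+00 -5.84633324e-04 -5.77402928e-04] cf mm [-213.79545048 -377.47809005] F jig [-0.24369615  0.26565239] 0.59816431747569
866 0.10599887643887937 ((556.61181640625, -306.1624755859375), (21.73484992980957, 21.283735275268555), 89.59136962890625)
3312 0.041158265395261184 ((557.2564086914062, -307.4967346191406), (59.43629837036133, 60.09956359863281), 0.12539806962013245)
[(np.int32(40147), [399.0, 268.0]), (np.int32(87), [384.0, 170.0]), (np.int32(43), [483.0, 170.0]), (np.int32(36), [505.0, 178.0]), (np.int32(650), [221.0, 202.0]), (np.int32(679), [246.0, 218.0]), (np.int32(24), [235.0, 205.0]), (np.int32(168), [509.0, 229.0]), (np.int32(355), [504.0, 294.0]), (np.int32(52), [494.0, 288.0]), (np.int32(303), [8.0, 361.0]), (np.int32(68), [14.0, 377.0]), (np.int32(114), [117.0, 382.0])]
```

The pusher is down: the handle top is at the same height as at the start and the axis is within about 1.5 mm. The board is in the corner. Handing in.

```bash
python3 -c "
from station import arm
print(arm.job_done())"
```

```text
the job is handed in; nothing more can be done
None
```

The job is handed in with no verdict returned: the board sits against both stops, though the long-stop hold briefly read 5.8 N (asked 4–5 N, limit 8 N), and the pusher is back fully down in its stand.

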